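# Fill the stone canister and stopper it

### The job

Pour all seven tumbled stones from the scoop through the wide square funnel into the clear canister under it, and put the empty scoop back upright on its cork mat. Then close the canister: press the square wooden stopper into the funnel's throat until it is fully home, and let go. Do not shift or knock over the bottle, jar, tin or cup standing around.

Things in the scene. Friction and masses are not known exactly. Their poses are not given: they have to be found in the camera images.
- canister: Fixed, upright filling station; origin: centre of its underside on the bench, z up, x and y along its square sides. 104 mm square foot; above it a clear canister, inside 60 x 60 mm from height 8 to 70 mm, then a steel throat block and a wide square funnel. Stands in the left, middle or right place, turned up to 0.35 rad.
- throat (a point): Centre of the top of the throat hole, 90 mm above the bench; axes as the canister's. The throat block, 68 mm square outside, has a through hole 50 mm square and 20 mm deep below this point, with a flat 4 mm ledge round it at this height.
- funnel_rim (a point): Centre of the funnel's mouth, 150 mm above the bench; axes as the canister's. Inside, the steel funnel is 130 mm square here (140 mm outside) and narrows to 58 mm square at the throat's ledge, 60 mm lower; its walls slope 59 degrees.
- mat: Fixed cork mat, 180 mm (its x) by 120 mm (its y), 4 mm thick; origin at the centre of its underside, on the bench, z up. The scoop starts near its middle and must return to it.
- scoop_grip (a point): Grip point on the handle of the loose scoop (about 0.14 kg empty). Scoop axes: x from handle to lip, y across, z up as it stands. The wooden handle is a straight bar 18 mm wide (y), 14 mm thick, 126 mm long, leaning 25 degrees back: it rises along (-0.42, 0, 0.91). This point is on its centre line, 32 mm below its top end, 89 mm behind scoop_bowl and 110 mm above it.
- scoop_bowl (a point): Centre of the underside of the scoop's aluminium bowl, axes as the scoop's. Bowl 76 mm wide (y); floor 3 mm thick, flat from x = -50 to 35 mm, then a low ramp up to the open front lip. Back and side walls 36 mm high, 3 mm thick.
- scoop_lip (a point): Middle of the scoop's front pouring lip, 75 mm ahead of scoop_bowl and 11.5 mm above it; axes as the scoop's.
- stopper_grip (a point): Grip point on the loose upright wooden stopper (about 0.16 kg, 130 mm high), on its axis, 112 mm above its foot; axes along its square sides, z up. Plug block 46 mm square, 0 to 30 mm above the foot (lowest 7 mm tapers to 38 mm square); collar 56 mm square, 30 to 38 mm; stem 22 mm square to the top. Home, the collar rests on the throat's ledge and this point is 82 mm above throat.
- stone0_mid (a point): Centre of stone 1 of 7: a tumbled stone, grey-brown, 15 to 25 mm across, about 18 g, lying in the scoop.
- stone1_mid (a point): Centre of stone 2 of 7: a tumbled stone, grey-brown, 15 to 25 mm across, about 18 g, lying in the scoop.
- stone2_mid (a point): Centre of stone 3 of 7: a tumbled stone, grey-brown, 15 to 25 mm across, about 18 g, lying in the scoop.
- stone3_mid (a point): Centre of stone 4 of 7: a tumbled stone, grey-brown, 15 to 25 mm across, about 18 g, lying in the scoop.
- stone4_mid (a point): Centre of stone 5 of 7: a tumbled stone, grey-brown, 15 to 25 mm across, about 18 g, lying in the scoop.
- stone5_mid (a point): Centre of stone 6 of 7: a tumbled stone, grey-brown, 15 to 25 mm across, about 18 g, lying in the scoop.
- stone6_mid (a point): Centre of stone 7 of 7: a tumbled stone, grey-brown, 15 to 25 mm across, about 18 g, lying in the scoop.
- flask_mid (a point): Bystander: amber glass bottle, 54 mm across, 150 mm high; loose, standing on the bench; this point is on its axis 75 mm above the bench. Leave it alone.
- jar_mid (a point): Bystander: glass jar with white cap, 68 mm across, 85 mm high; loose, standing on the bench; this point is on its axis 42 mm above the bench. Leave it alone.
- tin_mid (a point): Bystander: plain steel tin, 64 mm across, 70 mm high; loose, standing on the bench; this point is on its axis 35 mm above the bench. Leave it alone.
- cup_mid (a point): Bystander: white ceramic cup, 66 mm across, 75 mm high; loose, standing on the bench; this point is on its axis 37 mm above the bench. Leave it alone.

How it is judged (in metres and radians):
On the way, in this order (a step that is already met when the one before it is completed fails the run):
1. all seven stones are in the canister (horizontal distance between each of stone0_mid, stone1_mid, stone2_mid, stone3_mid, stone4_mid, stone5_mid, stone6_mid and throat below 0.036 m and height (world z) of each of stone0_mid, stone1_mid, stone2_mid, stone3_mid, stone4_mid, stone5_mid, stone6_mid below 0.066 m), for 0.2 s.
2. the empty scoop stands upright on its mat, let go (x of scoop_bowl in the frame of mat between -0.07 and 0.07 m and y of scoop_bowl in the frame of mat between -0.045 and 0.045 m and height (world z) of scoop_bowl below 0.012 m and angle between scoop_bowl's own z axis and vertical below 0.12 rad and contact force between the fingers and anything else below 0.3 N), for 0.2 s.
3. the stopper is fully home in the throat (horizontal distance between stopper_grip and throat below 0.008 m and z of stopper_grip in the frame of throat below 0.0855 m and angle between stopper_grip's own z axis and vertical below 0.08 rad), for 0.2 s.
At the end, for the whole second after the job is handed in: All stones in the canister; scoop upright (7 degrees) on the mat, bowl centre within 70 mm (mat x) and 45 mm (mat y) of its centre; stopper upright (4.5 degrees), within 8 mm of the throat axis, collar within 3.5 mm of the ledge; bystanders not moved over 30 mm; nothing held (all of step 1 and all of step 2 and all of step 3); the robot touches nothing.
It fails at once if the amber bottle is shifted more than 30 mm or tipped (distance of flask_mid from where it was at the start of the episode above 0.03 m or angle between flask_mid's own z axis and vertical above 0.35 rad).
It fails at once if the glass jar is shifted more than 30 mm or tipped (distance of jar_mid from where it was at the start of the episode above 0.03 m or angle between jar_mid's own z axis and vertical above 0.35 rad).
It fails at once if the steel tin is shifted more than 30 mm or tipped (distance of tin_mid from where it was at the start of the episode above 0.03 m or angle between tin_mid's own z axis and vertical above 0.35 rad).
It fails at once if the ceramic cup is shifted more than 30 mm or tipped (distance of cup_mid from where it was at the start of the episode above 0.03 m or angle between cup_mid's own z axis and vertical above 0.35 rad).
It also fails if it takes over 67 s, if anything falls off the work surface, if the arm or the gripper's body presses on something with over 40 N, if the wrist force passes 120 N, or if a joint passes its speed limit or range.

### The arm

A 7-joint arm with a two-finger parallel gripper is mounted at the origin on the work surface. World frame = base frame: x ahead of the robot, y to its left, z up, the work surface at z = 0. Lengths are in mm, angles in rad, forces in N, time in s.
With the tool pointing down it reaches from about 400 to 875 mm from the base axis. Payload 4.4 kg.
Tool frame: the origin (TCP) lies midway between the tips of the shut fingers; the grasp point (between the pads) lies 19 mm behind it; z points along the fingers, y is the line along which they close (so a half turn about z gives the same grasp; the last joint's range is limited). The gripper opens to 85 mm and grips with 20 to 120 N. Pads are 22 mm wide; open, the fingers measure 114 mm over their backs; the gripper's body (76 mm by 85 mm) begins 54 mm behind the grasp point. The pads swing forward as they close: fully open they stand 13 mm farther back than shut.
Start: joints at [-1.293, 0.628, 0.038, 1.517, -0.027, 0.996, -0.02], TCP at [219.07, 611.985, 231.313] pointing down, gripper open.
Joint ranges: [-3.06, 3.06], [-0.37, 2.12], [-1.25, 1.32], [0.18, 2.47], [-1.1, 4.24], [0.23, 1.98], [-2.94, 2.94]. Speed limits (rad/s): [2.57, 2.57, 3.14, 3.14, 3.14, 3.14, 3.14].

### API

Orientations are given as [roll, pitch, yaw] about the fixed x, y, z axes, in that order (R = Rz(yaw) Ry(pitch) Rx(roll)).
In Python, from cell import ctrl gives the robot as it stands.
- The arm moves only by the shell command python3 -m handwheel 'ROWS'. ROWS is JSON, a list of rows, each a list of 3 entries, a list of its own where there are three numbers: the turn, a rotation vector about the tool's x, y, z in degrees, then the shift along the tool's x, y, z in m, then the closure, from 0 (fully open) to 1 (shut). A call has 1 to 5 rows; each row shifts and turns the commanded pose from where the row before left it, along the tool's axes as they then stand; what a row does not reach is not made up. A row lasts 1/12 s, in which the tool goes at most 41.7 mm and 7.16 degrees, less where a joint would pass 70% of its speed; a pose out of reach is approached as far as the arm can. A call is refused whole if a number of a shift passes 0.0417 or a number of a turn 7.16, either way. A call with a gripper value outside its range is refused whole. The fingers move at their own pace and stop on an object; the grip force is fixed at half the most. Time passes only in rows, so rows that do not move let the fingers close. It gives the time, the measured TCP pose, the force, the opening and the grip force at its end, in the units of the state.
- ctrl.read_state(): the state, without advancing time (a new reading comes with each control period).
- ctrl.get_image(name): name is "side" or "top"; returns a dict with "pixels" (384x512x3 uint8, red, green, blue), "fx", "fy", "cx", "cy" (pixels), "pose" (4x4, takes a point from camera to world coordinates). Camera axes: x right, y up, looking along -z (the intrinsics and any distortion apply to the point x, -y, -z); pixel columns grow to the right and rows downward; lengths in mm; the calibration is good to about 2 mm. A picture is of the moment at which its call begins. There is no depth.
- ctrl.finish_job(): hands the job in; it is judged then, once.
The state is a dict: "clock": time; "qpos": joint angles; "qd": joint speeds; "tau": joint torques, N m; "eef_pos": TCP position; "tool_rot": TCP orientation; "force": force on the tool from outside, world axes, zero at the start; "torque": the same for the moment, N m; "width": finger opening in mm; "gripper_force": force on a finger pad.
Only numpy, scipy, OpenCV 4.12 (cv2) and the standard library are available. Lean on these libraries where they do the work, as an engineer would, in place of code of your own. Each camera call takes 0.05 s, during which the arm holds its last target. There are 200 camera calls.

## Working session

There is one attempt and no reset: what is moved stays moved. The work goes in short steps, Python scripts to look and compute and a shell command to move; the robot and the scene stay as the last step left them, time stands still between calls to the robot, and variables do not carry over. Pictures are saved under pics/ and viewed, at most 10 in all, crops included, and the job is handed in when it is done.

```bash
mkdir -p pics; python3 - <<'E'
from cell import ctrl
import cv2,numpy as np
for n in("top","side"):
    d=ctrl.get_image(n); cv2.imwrite(f"pics/{n}0.png",d["pixels"][:,:,::-1])
    print(n,{k:(np.round(v,3).tolist() if k=="pose" else v) for k,v in d.items() if k!="pixels"})
print(ctrl.read_state())
E
```

```text
top {'fx': 477.73243921663783, 'fy': 477.73243921663783, 'cx': 257.85609717453053, 'cy': 188.67606875557962, 'pose': [[0.029, 0.991, -0.13, 427.625], [-0.999, 0.031, 0.011, 8.884], [0.014, 0.13, 0.991, 1380.963], [0.0, 0.0, 0.0, 1.0]]}
side {'fx': 370.56248420080396, 'fy': 370.56248420080396, 'cx': 258.62723964069085, 'cy': 194.39823625450293, 'pose': [[-0.993, 0.095, -0.075, 497.755], [-0.121, -0.775, 0.62, 752.219], [0.001, 0.625, 0.781, 1038.401], [0.0, 0.0, 0.0, 1.0]]}
{'clock': 0.1, 'qpos': array([-1.29283142,  0.62924452,  0.03842477,  1.518277  , -0.02702468,
        0.99633097, -0.02001625]), 'qd': array([ 9.37930501e-04, -2.98992873e-03,  3.12493307e-05, -3.66401894e-03,
       -5.25189078e-04,  2.17733263e-03,  9.36227009e-04]), 'tau': array([ 2.90375690e-03, -5.64538193e+01,  1.23057649e+00, -1.93974262e+01,
        1.12922292e-02,  5.48976372e-03,  2.03418347e-05]), 'eef_pos': array([218.83186598, 611.44461603, 230.48372376]), 'tool_rot': array([-3.13984963e+00, -1.47893527e-05,  2.79781402e+00]), 'force': array([-0.75169857,  0.09767176, -0.21231161]), 'torque': array([-0.0080311 ,  0.01939031,  0.0089493 ]), 'gripper_force': 0.0, 'width': 85.35060067228201}
```

View pics/top0.png

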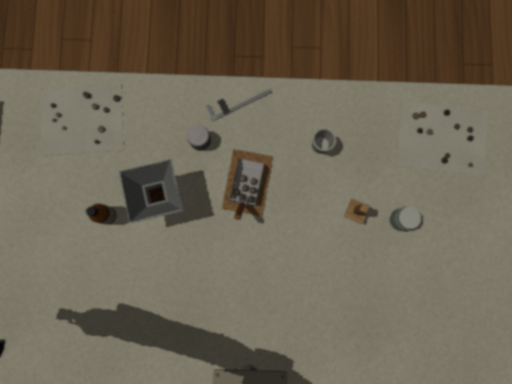

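View pics/side0.png

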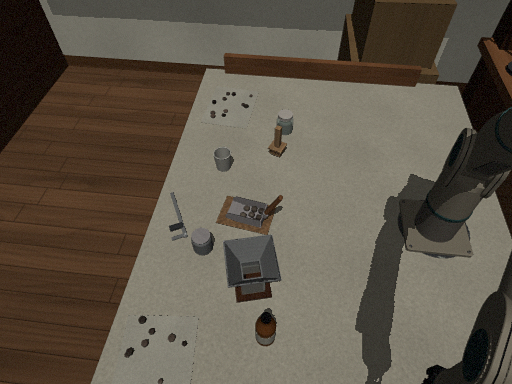

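The top view shows the funnel at about (152,190), bottle (98,213), tin (199,136), mat and scoop (248,183), cup (324,141), stopper (358,210) and jar (408,217). In the scoop, the handle points toward the robot. I'll enlarge for corner picking.

```bash
cat > h.py <<'E'
from cell import ctrl
import cv2,numpy as np
from scipy.spatial.transform import Rotation as R
def ray(d,u,v):
    P=d["pose"]; r=P[:3,:3]@np.array([(u-d["cx"])/d["fx"],-(v-d["cy"])/d["fy"],-1]); return P[:3,3],r/np.linalg.norm(r)
def onz(d,u,v,z):
    o,r=ray(d,u,v); return (o+r*(z-o[2])/r[2]).round(1)
def tri(d1,p1,d2,p2):
    o1,r1=ray(d1,*p1);o2,r2=ray(d2,*p2)
    A=np.stack([r1,-r2],1); s=np.linalg.lstsq(A,o2-o1,rcond=None)[0]
    a=o1+r1*s[0];b=o2+r2*s[1]; return ((a+b)/2).round(1),np.linalg.norm(a-b).round(1)
def proj(d,p):
    P=d["pose"];c=P[:3,:3].T@(np.array(p)-P[:3,3]);return (d["cx"]+d["fx"]*c[0]/-c[2],d["cy"]-d["fy"]*c[1]/-c[2])
def crop(d,name,u0,v0,w,h,s):
    im=d["pixels"][v0:v0+h,u0:u0+w,::-1]; im=cv2.resize(im,None,fx=s,fy=s,interpolation=cv2.INTER_CUBIC)
    im=np.clip(im*1.5,0,255).astype(np.uint8)
    for k in range(0,w,10):cv2.line(im,(int(k*s),0),(int(k*s),8 if k%50 else 16),(0,255,255),1)
    for k in range(0,h,10):cv2.line(im,(0,int(k*s)),(8 if k%50 else 16,int(k*s)),(0,255,255),1)
    return im
E
python3 - <<'E'
from h import *
import pickle
t=ctrl.get_image("top");s=ctrl.get_image("side");pickle.dump((t,s),open("im0.pkl","wb"))
a=crop(t,"",110,140,170,90,4.4);b=crop(t,"",330,180,60,50,4);c=crop(s,"",255,115,60,50,4)
x=np.zeros((200,a.shape[1],3),np.uint8);x[:,:240]=b;x[:,250:490]=c
cv2.imwrite("pics/c1.png",np.vstack([a,x]))
cv2.imwrite("pics/c2.png",crop(s,"",210,180,85,130,4.6)[:598])
E
```

```text
(no output)
```

View pics/c1.png

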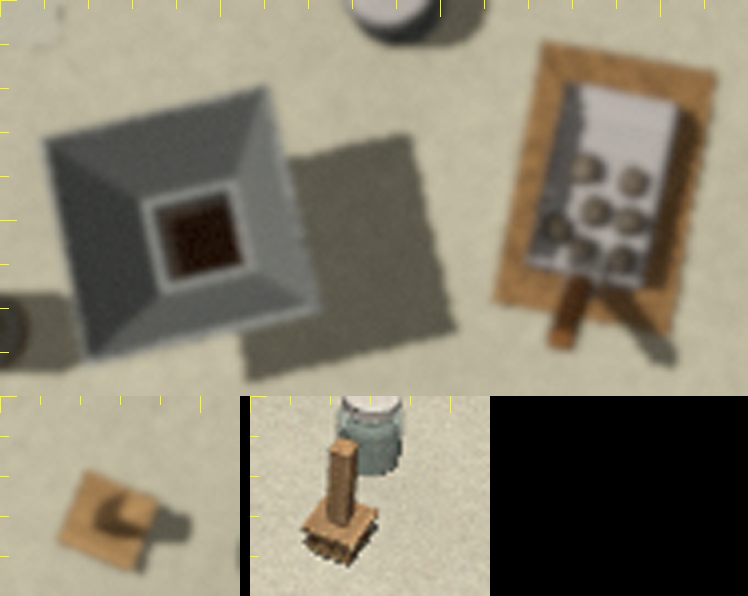

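View pics/c2.png

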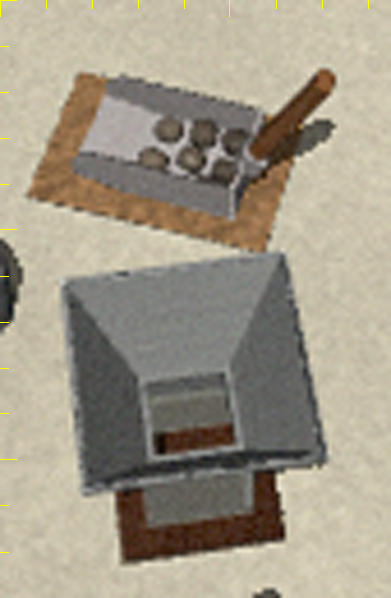

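Crops: the funnel rim corners, mat corners, scoop handle and stopper collar all come out cleanly, with the stones in the rear half of the bowl. Now I'll convert those pixels to positions.

```bash
python3 - <<'E'
from h import *
import pickle
t,s=pickle.load(open("im0.pkl","rb"))
A=lambda x,y:(110+x/4.4,140+y/4.4)
S=lambda x,y:(210+x/4.6,180+y/4.6)
def quad(n,d,z,pts):
    q=np.array([onz(d,*p,z)[:2] for p in pts]); e=np.roll(q,-1,0)-q
    print(n,"c",q.mean(0).round(1),"len",np.linalg.norm(e,axis=1).round(0),"ang",np.degrees(np.arctan2(e[:,1],e[:,0])).round(1))
quad("rim top",t,150,[A(43,140),A(268,88),A(322,310),A(88,358)])
quad("rim side",s,150,[S(63,283),S(282,254),S(326,460),S(86,492)])
quad("throat top",t,90,[A(140,200),A(236,180),A(258,268),A(165,293)])
quad("foot? mat",t,4,[A(543,42),A(717,72),A(672,335),A(495,303)])
quad("mat side",s,4,[S(80,73),S(300,130),S(265,250),S(28,197)])
# bowl rim rear: left wall top line, handle
print("lip",onz(t,*A(580,85),11.5+4),onz(t,*A(678,103),15.5))
print("bowlback side rim",onz(s,*S(232,216),40),onz(s,*S(265,110),40), onz(t,*A(530,255),40),onz(t,*A(645,285),40))
print("lip side",onz(s,*S(105,78),20),onz(s,*S(75,160),20))
print("handle top",tri(t,A(562,342),s,S(326,76)))
B=lambda x,y:(330+x/4,180+(y-396)/4); C=lambda x,y:(255+(x-250)/4,115+(y-396)/4)
quad("collar top",t,38,[B(88,470),B(158,497),B(135,572),B(58,542)])
print("stem top",tri(t,B(138,508),s,C(343,445)),onz(t,*B(138,508),130),onz(s,*C(343,445),130))
quad("collar side",s,38,[C(303,524),C(345,540),C(378,514),C(330,500)])
for n,u,v,z in(("bottle",98,213,130),("tin",199,134,70),("cup",324,139,75),("jar",408,217,85)):print(n,onz(t,u,v,z))
T=R.from_euler('xyz',ctrl.read_state()["tool_rot"]).as_matrix();print(T.round(3))
E
```

```text
rim top c [575.3 272.2] len [136. 137. 138. 132.] ang [ -74.9 -163.6  103.4   15.2]
rim side c [575.4 273.3] len [135. 138. 136. 137.] ang [-164.2  106.    15.1  -74.3]
throat top c [575.5 272.6] len [60. 57. 59. 60.] ang [ -76.3 -163.2  107.    18.2]
foot? mat c [625.7  23.6] len [118. 178. 118. 177.] ang [-98.1 171.9  81.5  -8.2]
mat side c [627.3  25.1] len [177. 110. 179. 120.] ang [169.   82.2  -7.9 -98.5]
lip [691.4  43.4  15.5] [681.4 -21.6  15.5]
bowlback side rim [571.2  92.1  40. ] [558.   -3.4  40. ] [574.9  71.1  40. ] [557.8  -3.2  40. ]
lip side [683.3 -34.1  20. ] [692.6  44.1  20. ]
handle top (array([513.2,  45.4, 148.1]), np.float64(1.9))
collar top c [ 549.  -288.7] len [53. 56. 58. 56.] ang [-109.6  163.1   70.3  -22.2]
stem top (array([ 549.8, -286. ,  134.4]), np.float64(2.0)) [ 549.2 -286.9  130. ] [ 551.1 -291.2  130. ]
collar side c [ 550.8 -289.2] len [45. 49. 50. 43.] ang [ 158.2 -126.1  -16.2   58.1]
bottle [514.9 410.9 130. ]
tin [749.2 164.4  70. ]
cup [ 745.1 -186.2   75. ]
jar [ 532.6 -416.6   85. ]
[[-0.941  0.337 -0.   ]
 [ 0.337  0.941 -0.001]
 [-0.    -0.001 -1.   ]]
```

```bash
cat >> h.py <<'E'
def tool(zdir,ydir):
    z=np.array(zdir,float);z/=np.linalg.norm(z);y=np.array(ydir,float);y-=z*(y@z);y/=np.linalg.norm(y);return np.stack([np.cross(y,z),y,z],1)
def go(p,T,show=True):
    s=ctrl.read_state();C=R.from_euler('xyz',s["tool_rot"]).as_matrix()
    print("t %.2f"%s["clock"],"tcp",s["eef_pos"].round(1),"q",s["qpos"].round(2),"w",s["width"].round(1),"F",s["force"].round(1))
    d=np.array(p)-s["eef_pos"]
    print("shift before turn",(C.T@d).round(1),"turn deg",np.degrees(R.from_matrix(C.T@T).as_rotvec()).round(2),"shift after turn",(T.T@d).round(1))
def fwd(yaw,tilt): # tool z tilted fwd by tilt deg from down along yaw ; tool y = yaw+90
    a=np.radians(yaw);b=np.radians(tilt);f=np.array([np.cos(a),np.sin(a),0])
    return tool(f*np.sin(b)+np.array([0,0,-np.cos(b)]),[-np.sin(a),np.cos(a),0])
E
python3 - <<'E'
from h import *
T=fwd(-12.5,45);G=np.array([526.5,42.5,114])
go(G-71*T[:,2],T)
E
```

```text
Traceback (most recent call last):
  File "h.py", line 24, in go
    print("t %.2f"%s["clock"],"tcp",s["eef_pos"].round(1),"q",s["qpos"].round(2),"w",s["width"].round(1),"F",s["force"].round(1))
                                                                                     ^^^^^^^^^^^^^^^^
AttributeError: 'float' object has no attribute 'round'
```

```bash
sed -i 's/s\["width"\].round(1)/round(s["width"],1)/' h.py; python3 - <<'E'
from h import *
T=fwd(-12.5,45);G=np.array([526.5,42.5,114])
go(G-71*T[:,2],T)
E
```

```text
t 0.20 tcp [218.9 611.6 230.7] q [-1.29  0.63  0.04  1.52 -0.03  1.   -0.02] w 85.3 F [ 0.4 -0.6  0.5]
shift before turn [-431.6 -438.4   67. ] turn deg [ -2.89 -44.94  -6.8 ] shift after turn [-216.9 -489.1  311. ]
```

```bash
python3 -m handwheel '[[[0,0,0],[-0.0135,-0.0137,0],0],[[0,0,0],[-0.027,-0.0274,0],0],[[0,0,0],[-0.027,-0.0274,0],0],[[0,0,0],[-0.027,-0.0274,0],0],[[0,0,0],[-0.027,-0.0274,0],0]]'
python3 -m handwheel '[[[0,0,0],[-0.027,-0.0274,0],0],[[0,0,0],[-0.027,-0.0274,0],0],[[0,0,0],[-0.027,-0.0274,0],0],[[0,0,0],[-0.027,-0.0274,0],0],[[0,0,0],[-0.027,-0.0274,0],0]]'
python3 -m handwheel '[[[0,0,-6.8],[-0.027,-0.0274,0],0],[[0,-6,0],[-0.024,-0.0304,0],0],[[0,-6,0],[-0.024,-0.0304,0],0],[[0,-6,0],[-0.020,-0.0304,0],0],[[0,-6,0],[-0.020,-0.0304,0],0]]'
python3 - <<'E'
from h import *
T=fwd(-12.5,45);G=np.array([526.5,42.5,114])
go(G-71*T[:,2],T)
E
```

```text
clock: 0.62
eef_pos: [292.3, 453.2, 231.1]
tool_rot: [-3.141, 0.0, 2.798]
force: [0.9, 0.1, 0.5]
width: 85.2
gripper_force: 0.0
clock: 1.03
eef_pos: [373.2, 278.7, 231.4]
tool_rot: [3.141, 0.0, 2.798]
force: [0.8, 0.7, -0.1]
width: 85.7
gripper_force: 0.0
clock: 1.45
eef_pos: [444.7, 109.9, 243.6]
tool_rot: [-3.141, 0.408, 2.911]
force: [1.9, -1.8, 0.0]
width: 85.6
gripper_force: 0.0
t 1.45 tcp [444.7 109.9 243.6] q [-0.84  0.24  0.41  2.33  0.54  0.31  0.39] w 85.6 F [ 1.9 -1.8  0. ]
shift before turn [ -9.7 -47.6  90.6] turn deg [ -0.39 -21.65  -0.57] shift after turn [ 24.8 -48.1  87.4]
```

```bash
python3 -m handwheel '[[[0,-5,0],[0,-0.024,0.015],0],[[0,-5,0],[0,-0.024,0.02],0],[[0,0,0],[0.005,0,0.02],0],[[0,0,0],[0,0,0],0]]'
python3 - <<'E'
from h import *
G=np.array([526.5,42.5,114])
for a in(35,45):
    T=fwd(-12.5,a);go(G-71*T[:,2],T)
E
```

```text
clock: 1.78
eef_pos: [453.6, 87.0, 218.5]
tool_rot: [-3.109, 0.466, 2.913]
force: [-0.1, -0.4, -0.4]
width: 85.4
gripper_force: 0.0
t 1.78 tcp [453.6  87.  218.5] q [-0.78  0.3   0.36  2.4   1.09  0.24 -0.16] w 85.4 F [-0.1 -0.4 -0.4]
shift before turn [-15.2 -25.2  60.4] turn deg [-2.2  -8.28 -0.39] shift after turn [ -6.2 -27.6  61. ]
t 1.78 tcp [453.6  87.  218.5] q [-0.78  0.3   0.36  2.4   1.09  0.24 -0.16] w 85.4 F [-0.1 -0.4 -0.4]
shift before turn [ -3.1 -25.2  63.3] turn deg [ -2.23 -18.28  -0.19] shift after turn [ 16.8 -27.6  60. ]
```

```bash
python3 -m handwheel '[[[-2.2,1.7,-0.4],[0,-0.02,0.01],0],[[0,0,0],[0,0,0],0],[[0,0,0],[0,0,0],0]]'
python3 - <<'E'
from h import *
G=np.array([526.5,42.5,114])
T=fwd(-12.5,25);go(G-51*T[:,2],T)
E
```

```text
clock: 2.03
eef_pos: [454.4, 75.8, 215.3]
tool_rot: [-3.125, 0.452, 2.91]
force: [-0.2, 0.8, -0.2]
width: 85.4
gripper_force: 0.0
t 2.03 tcp [454.4  75.8 215.3] q [-0.63  0.29  0.23  2.4   1.15  0.24 -0.19] w 85.4 F [-0.2  0.8 -0.2]
shift before turn [-26.6 -14.9  74.4] turn deg [-1.31  0.88 -0.72] shift after turn [-27.5 -16.9  73.6]
```

```bash
python3 -m handwheel '[[[0,0,0],[-0.014,-0.008,0.005],0],[[-1.2,0.8,-0.7],[-0.014,-0.008,0.01],0],[[0,0,0],[0,0,0],0],[[0,0,0],[0,0,0],0]]'
python3 - <<'E'
from h import *
G=np.array([526.5,42.5,114])
T=fwd(-12.5,25);go(G-1*T[:,2],T)
i=ctrl.get_image("top");j=ctrl.get_image("side")
a=crop(i,"",215,140,70,100,5);b=crop(j,"",215,140,80,100,5)
cv2.imwrite("pics/g1.png",np.hstack([a,b]))
E
```

```text
clock: 2.37
eef_pos: [478.2, 56.0, 214.7]
tool_rot: [-3.136, 0.441, 2.92]
force: [0.4, 0.9, -1.0]
width: 85.2
gripper_force: 0.0
t 2.37 tcp [478.2  56.  214.7] q [-0.39  0.3   0.06  2.36  1.13  0.24 -0.08] w 85.2 F [ 0.4  0.9 -1. ]
shift before turn [ -2.3  -1.9 111.5] turn deg [-0.44  0.29 -0.2 ] shift after turn [ -2.8  -2.7 111.5]
```

View pics/g1.png

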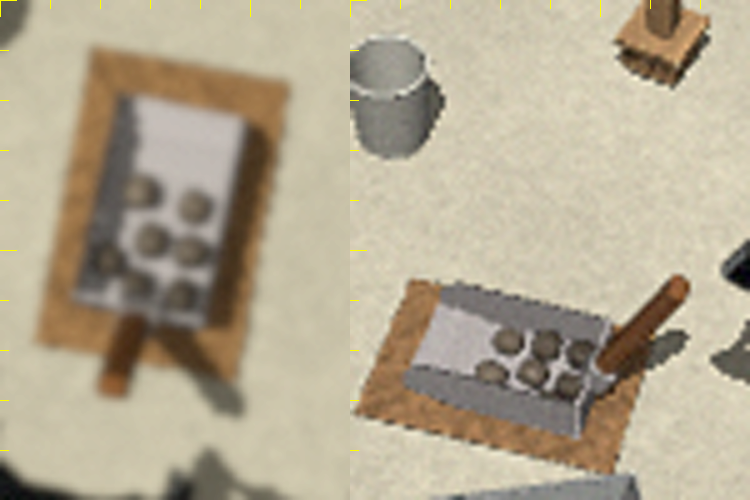

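The scoop is undisturbed and the handle top sits at about (237,217) in the top view. The gripper lines up, so I'll advance and close.

```bash
python3 -m handwheel '[[[0,0,0],[-0.001,-0.001,0.025],0],[[0,0,0],[-0.001,-0.001,0.035],0],[[0,0,0],[0,0,0.035],0],[[0,0,0],[0,0,0.02],0],[[0,0,0],[0,0,0],0]]'
python3 - <<'E'
from h import *
G=np.array([526.5,42.5,114])
T=fwd(-12.5,25);go(G+19*T[:,2],T)
E
```

```text
clock: 2.88
eef_pos: [508.4, 47.0, 148.2]
tool_rot: [-3.118, 0.44, 2.933]
force: [0.9, 1.3, 0.3]
width: 85.5
gripper_force: 0.0
t 2.88 tcp [508.4  47.  148.2] q [-0.24  0.49 -0.09  2.36  1.85  0.29 -0.76] w 85.5 F [0.9 1.3 0.3]
shift before turn [-2.2  0.6 57.9] turn deg [-1.08  0.24  0.52] shift after turn [-2.5 -0.5 57.9]
```

```bash
python3 -m handwheel '[[[-0.5,0,0.3],[-0.001,0,0.02],0],[[-0.5,0,0.2],[-0.001,0,0.02],0],[[0,0,0],[0,0,0.018],0],[[0,0,0],[0,0,0],0],[[0,0,0],[0,0,0],0]]'
python3 - <<'E'
from h import *
G=np.array([526.5,42.5,114])
T=fwd(-12.5,25);go(G+19*T[:,2],T)
E
```

```text
clock: 3.3
eef_pos: [533.7, 39.6, 99.0]
tool_rot: [-3.141, 0.442, 2.921]
force: [-0.4, 0.2, 0.5]
width: 85.4
gripper_force: 0.0
t 3.30 tcp [533.7  39.6  99. ] q [-0.08  0.63 -0.25  2.34  2.11  0.4  -0.98] w 85.4 F [-0.4  0.2  0.5]
shift before turn [0.6 1.2 2.1] turn deg [-0.12  0.31 -0.15] shift after turn [0.6 1.2 2.1]
```

```bash
python3 -m handwheel '[[[0,0,0],[0,0.001,0.002],0.5],[[0,0,0],[0,0,0],1],[[0,0,0],[0,0,0],1],[[0,0,0],[0,0,0],1],[[0,0,0],[0,0,0],1]]'
python3 -m handwheel '[[[0,0,0],[0,0,0],1],[[0,0,0],[0,0,0],1],[[0,0,0],[-0.004,0,-0.009],1],[[0,0,0],[-0.0085,0,-0.018],1],[[0,0,0],[-0.0085,0,-0.018],1]]'
python3 - <<'E'
from h import *
G=np.array([526.5,42.5,114])
T=fwd(-12.5,25);go(G+19*T[:,2],T)
i=ctrl.get_image("top");j=ctrl.get_image("side")
a=crop(i,"",215,140,70,100,5);b=crop(j,"",215,130,80,100,5)
cv2.imwrite("pics/g2.png",np.hstack([a,b]))
E
```

```text
clock: 3.72
eef_pos: [535.9, 39.6, 97.9]
tool_rot: [3.14, 0.444, 2.918]
force: [-0.8, -0.3, -0.6]
width: 25.4
gripper_force: 0.0
clock: 4.13
eef_pos: [534.1, 39.3, 146.3]
tool_rot: [3.14, 0.44, 2.917]
force: [0.2, -0.3, -1.8]
width: 17.3
gripper_force: 58.6
t 4.13 tcp [534.1  39.3 146.3] q [-0.19  0.51 -0.08  2.31  1.85  0.25 -0.72] w 17.3 F [ 0.2 -0.3 -1.8]
shift before turn [21.2  1.4 44.8] turn deg [-0.06  0.21 -0.33] shift after turn [21.   1.5 44.9]
```

View pics/g2.png

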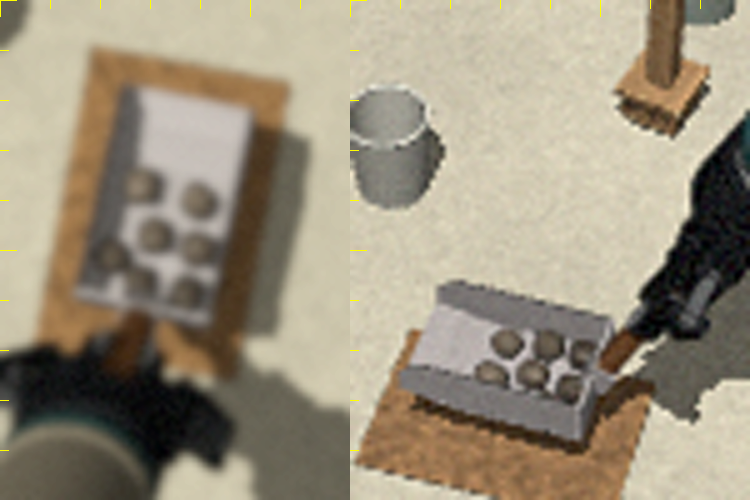

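The scoop is held level, all seven stones are in it, and it is clear of the mat. Next I'll lift, then yaw about the vertical toward the funnel.

```bash
cat >> h.py <<'E'
TH=np.array([575.4,272.8,90])
def pour(lip,psi,phi):
    a=np.radians(psi);p=np.radians(phi);f=np.array([np.cos(a),np.sin(a),0]);u=np.array([0,0,1])
    xs=f*np.cos(p)-u*np.sin(p);zs=f*np.sin(p)+u*np.cos(p)
    T=fwd(psi,25-phi);return np.array(lip)-164*xs+98.5*zs+19*T[:,2],T
def pose():
    s=ctrl.read_state();T=R.from_euler('xyz',s["tool_rot"]).as_matrix();Q=T@R.from_euler('y',0).as_matrix()
    z=T[:,2];y=T[:,1];f=np.cross(y,[0,0,1]);psi=np.degrees(np.arctan2(f[1],f[0]));til=np.degrees(np.arctan2(z@f/np.linalg.norm(f),-z[2]))
    phi=25-til;p=np.radians(phi);f/=np.linalg.norm(f);u=np.array([0,0,1]);xs=f*np.cos(p)-u*np.sin(p);zs=f*np.sin(p)+u*np.cos(p)
    print("psi %.1f phi %.1f roll %.1f"%(psi,phi,np.degrees(np.arcsin(y[2]))),"lip",(s["eef_pos"]-19*z+164*xs-98.5*zs).round(1))
E
python3 -m handwheel '[[[0,0,0],[-0.0085,0,-0.018],1],[[0,0,0],[-0.0085,0,-0.018],1],[[0,0,0],[-0.0085,0,-0.018],1],[[0,0,0],[-0.0085,0,-0.018],1],[[0,0,0],[-0.0085,0,-0.018],1]]'
python3 -m handwheel '[[[0,0,0],[-0.0085,0,-0.018],1],[[-1.4,0,-3],[-0.0085,0,-0.018],1],[[-2.1,0,-4.5],[0,0,0],1],[[-2.1,0,-4.5],[0,0,0],1],[[-2.1,0,-4.5],[0,0,0],1]]'
python3 - <<'E'
from h import *
pose();go(*pour(TH+[-6.5,-24,100],75,0))
E
```

```text
clock: 4.65
eef_pos: [534.1, 37.8, 229.4]
tool_rot: [-3.136, 0.441, 2.918]
force: [1.0, -0.7, -3.0]
width: 17.2
gripper_force: 58.7
clock: 5.07
eef_pos: [534.2, 37.5, 269.2]
tool_rot: [-3.134, 0.441, -3.042]
force: [-0.2, -0.6, -2.3]
width: 17.5
gripper_force: 59.0
psi 5.5 phi -0.3 roll -0.4 lip [689.8  52.6 188.8]
t 5.07 tcp [534.2  37.5 269.2] q [ 0.32  0.29 -0.58  2.18  0.66  0.34  0.88] w 17.5 F [-0.2 -0.6 -2.3]
shift before turn [-1.2 60.9 -2.1] turn deg [-2.985e+01  2.000e-02 -6.277e+01] shift after turn [-52.6  21.1  22.3]
```

```bash
python3 -m handwheel '[[[-2.1,0,-4.5],[0,0,0],1],[[-2.1,0,-4.5],[0,0,0],1],[[-2.1,0,-4.5],[0,0,0],1],[[-2.1,0,-4.5],[0,0,0],1],[[-2.1,0,-4.5],[0,0,0],1]]'
python3 - <<'E'
from h import *
pose();go(*pour(TH+[-6.5,-24,100],75,0))
E
```

```text
clock: 5.48
eef_pos: [533.8, 37.0, 269.0]
tool_rot: [-3.134, 0.438, -2.609]
force: [1.5, -0.0, -3.3]
width: 16.9
gripper_force: 59.0
psi 30.3 phi -0.1 roll -0.4 lip [668.5 115.9 188. ]
t 5.48 tcp [533.8  37.  269. ] q [ 0.77  0.43 -1.02  2.13  0.52  0.41  1.53] w 16.9 F [ 1.5 -0.  -3.3]
shift before turn [-24.9  55.4   8.7] turn deg [-19.27  -0.08 -40.33] shift after turn [-53.2  20.9  22.3]
```

```bash
python3 -m handwheel '[[[-2.1,0,-4.5],[0,0,0],1],[[-2.1,0,-4.5],[0,0.008,0],1],[[-2.1,0,-4.5],[0,0.01,0],1],[[-2.1,0,-4.5],[0,0.01,0],1],[[-2.1,0,-4.5],[0,0.01,0],1]]'
python3 - <<'E'
from h import *
pose();go(*pour(TH+[-6.5,-24,100],75,0))
E
```

```text
clock: 5.9
eef_pos: [508.1, 64.9, 268.5]
tool_rot: [-3.135, 0.435, -2.176]
force: [-0.2, 0.4, -2.6]
width: 17.5
gripper_force: 59.0
psi 55.1 phi 0.1 roll -0.4 lip [597.1 192.9 187. ]
t 5.90 tcp [508.1  64.9 268.5] q [ 0.9   0.55 -1.23  2.08  0.43  0.55  2.02] w 17.5 F [-0.2  0.4 -2.6]
shift before turn [-36.5   2.2  13.9] turn deg [ -8.7   -0.12 -17.85] shift after turn [-35.1 -11.1  13.3]
```

```bash
python3 - <<'E'
from h import *
f=np.array([np.cos(np.radians(55)),np.sin(np.radians(55)),0])
pose();prev=None
for phi,z,o in((0,185,-25),(15,175,-25),(30,165,-25),(45,155,-22),(60,145,-20),(75,140,-18)):
    P,T=pour(TH+o*f+[0,0,z-90],55,phi)
    if prev is None: go(P,T)
    else: print(phi,P.round(0),"tool shift (start frame)",(prev[1].T@(P-prev[0])).round(1),"(mid)",(R.from_matrix(prev[1])*R.from_euler('y',0.5*15,degrees=True)).as_matrix().T.dot(P-prev[0]).round(1))
    prev=P,T
E
```

```text
psi 55.1 phi 0.1 roll -0.4 lip [597.1 192.9 187. ]
t 5.90 tcp [508.1  64.9 268.5] q [ 0.9   0.55 -1.23  2.08  0.43  0.55  2.02] w 17.5 F [-0.2  0.4 -2.6]
shift before turn [-24.7  64.   13.5] turn deg [-0.26 -0.06  0.29] shift after turn [-24.4  64.1  13.8]
15 [487. 146. 294.] tool shift (start frame) [-35.5   0.  -13.9] (mid) [-33.4   0.  -18.4]
30 [507. 175. 313.] tool shift (start frame) [-38.   -0.  -13.1] (mid) [-36.   -0.  -17.9]
45 [532. 212. 323.] tool shift (start frame) [-43.6   0.  -13.2] (mid) [-41.5   0.  -18.8]
60 [560. 250. 321.] tool shift (start frame) [-45.1  -0.  -14.2] (mid) [-42.8  -0.  -20. ]
75 [587. 289. 312.] tool shift (start frame) [-44.3   0.  -20. ] (mid) [-41.3   0.  -25.6]
```

```bash
python3 -m handwheel '[[[0,0,0],[-0.004,0.012,0.002],1],[[0,0,0],[-0.008,0.02,0.005],1],[[0,0,0],[-0.008,0.02,0.005],1],[[0,0,0],[-0.005,0.012,0.002],1],[[0,0,0],[0,0,0],1]]'
python3 - <<'E'
from h import *
f=np.array([np.cos(np.radians(55)),np.sin(np.radians(55)),0])
pose();go(*pour(TH-25*f+[0,0,95],55,0))
i=ctrl.get_image("top");j=ctrl.get_image("side")
a=crop(i,"",110,130,120,100,4);b=crop(j,"",205,190,75,100,4)
cv2.imwrite("pics/g3.png",np.hstack([a,b]))
E
```

```text
clock: 6.32
eef_pos: [470.9, 128.6, 267.0]
tool_rot: [-3.131, 0.435, -2.174]
force: [-0.8, -0.0, -2.1]
width: 17.4
gripper_force: 59.1
psi 55.2 phi 0.1 roll -0.5 lip [559.8 256.6 185.6]
t 6.32 tcp [470.9 128.6 267. ] q [ 0.77  0.46 -1.2   2.18  0.41  0.45  1.89] w 17.4 F [-0.8 -0.  -2.1]
shift before turn [ 2.9 -2.8 -0.6] turn deg [-0.41 -0.05  0.4 ] shift after turn [ 2.9 -2.8 -0.6]
```

View pics/g3.png

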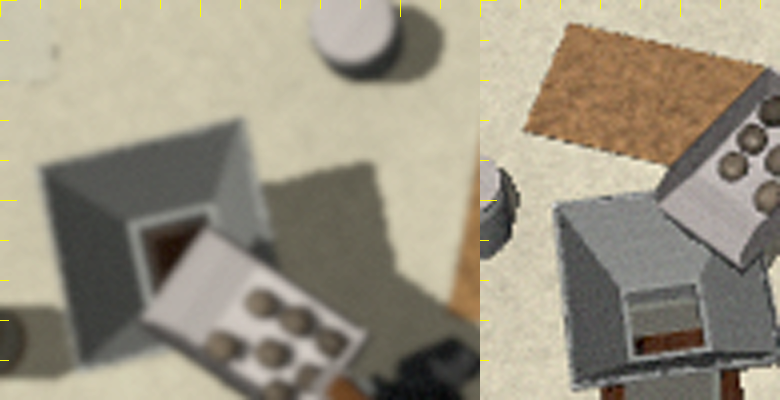

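The lip is over the near half of the funnel (top view about (154,198)) with all the stones still in. Next I'll tilt in stages.

```bash
python3 -m handwheel '[[[0,5,0],[-0.0115,-0.001,-0.006],1],[[0,5,0],[-0.0115,-0.001,-0.006],1],[[0,5,0],[-0.0115,-0.001,-0.006],1],[[0,4,0],[-0.0095,0,-0.005],1],[[0,4,0],[-0.0095,0,-0.005],1]]'
python3 -m handwheel '[[[0,3,0],[-0.0075,0,-0.004],1],[[0,3,0],[-0.0075,0,-0.004],1],[[0,2,0],[-0.005,0,-0.0025],1],[[0,2,0],[-0.005,0,-0.0025],1],[[0,0,0],[0,0,0],1]]'
python3 - <<'E'
from h import *
f=np.array([np.cos(np.radians(55)),np.sin(np.radians(55)),0])
pose();go(*pour(TH-23*f+[0,0,65],55,45))
E
```

```text
clock: 6.83
eef_pos: [502.8, 159.8, 309.5]
tool_rot: [-3.13, 0.034, -2.186]
force: [-0.1, 0.1, -4.0]
width: 17.2
gripper_force: 59.5
clock: 7.25
eef_pos: [517.3, 182.8, 320.2]
tool_rot: [-3.133, -0.136, -2.185]
force: [-0.7, 0.1, -2.7]
width: 17.5
gripper_force: 59.5
psi 54.9 phi 32.8 roll -0.5 lip [567.2 254.1 167.3]
t 7.25 tcp [517.3 182.8 320.2] q [ 0.11  0.59 -0.92  1.57  0.5   1.36  1.63] w 17.5 F [-0.7  0.1 -2.7]
shift before turn [-30.6   4.1  -6.9] turn deg [-0.45 12.18 -0.22] shift after turn [-28.5   4.1 -13.1]
```

```bash
python3 -m handwheel '[[[0,3,0],[-0.0075,0.001,-0.003],1],[[0,3,0],[-0.0075,0.001,-0.003],1],[[0,3,0],[-0.0075,0.001,-0.003],1],[[0,3,0],[-0.0075,0.001,-0.003],1],[[0,0,0],[0,0,0],1]]'
python3 -m handwheel '[[[0,3,0],[-0.0085,0,-0.004],1],[[0,3,0],[-0.0085,0,-0.004],1],[[0,3,0],[-0.0085,0,-0.004],1],[[0,3,0],[-0.0085,0,-0.004],1],[[0,3,0],[-0.0085,0,-0.004],1]]'
python3 - <<'E'
from h import *
f=np.array([np.cos(np.radians(55)),np.sin(np.radians(55)),0])
pose();go(*pour(TH-18*f+[0,0,50],55,75))
i=ctrl.get_image("top");j=ctrl.get_image("side")
a=crop(i,"",110,130,100,100,4);b=crop(j,"",205,190,95,100,4)
cv2.imwrite("pics/g4.png",np.hstack([a,b]))
E
```

```text
clock: 7.67
eef_pos: [531.5, 211.3, 324.2]
tool_rot: [-3.134, -0.347, -2.185]
force: [-1.4, -0.0, -2.1]
width: 17.3
gripper_force: 59.7
clock: 8.08
eef_pos: [557.6, 246.9, 323.9]
tool_rot: [-3.136, -0.605, -2.186]
force: [0.6, -0.5, -3.5]
width: 17.0
gripper_force: 59.8
psi 54.9 phi 59.7 roll -0.2 lip [562.5 254.  148.3]
t 8.08 tcp [557.6 246.9 323.9] q [-0.37  0.88 -0.55  0.98  0.51  1.98  1.71] w 17.0 F [ 0.6 -0.5 -3.5]
shift before turn [-49.4   0.5 -19.3] turn deg [-0.11 15.34 -0.24] shift after turn [-42.5   0.3 -31.6]
```

View pics/g4.png

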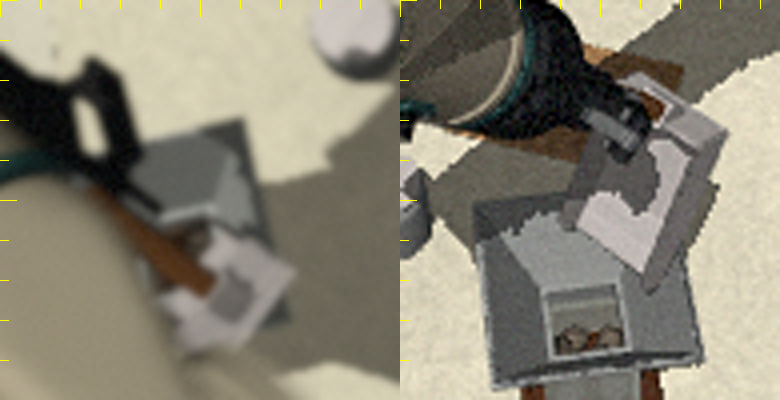

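The bowl looks empty in the side view and stones are visible through the throat. I'll level the scoop back out and count the stones.

```bash
python3 -m handwheel '[[[0,0,0],[0,0,0],1],[[0,-5,0],[0.014,0,0.004],1],[[0,-6,0],[0.016,0,0.006],1],[[0,-6,0],[0.016,0,0.006],1],[[0,-6,0],[0.016,0,0.006],1]]'
python3 -m handwheel '[[[0,-6,0],[0.014,0,0.007],1],[[0,-6,0],[0.014,0,0.007],1],[[0,-6,0],[0.013,0,0.007],1],[[0,-6,0],[0.013,0,0.007],1],[[0,-6,0],[0.013,0,0.007],1]]'
python3 - <<'E'
from h import *
f=np.array([np.cos(np.radians(55)),np.sin(np.radians(55)),0])
pose();go(*pour(TH-25*f+[0,0,100],55,0))
i=ctrl.get_image("top");j=ctrl.get_image("side")
a=crop(i,"",110,130,100,100,4);b=crop(j,"",205,190,95,120,4)
a=np.vstack([a,np.zeros((80,400,3),np.uint8)])
cv2.imwrite("pics/g5.png",np.hstack([a,b]))
E
```

```text
clock: 8.6
eef_pos: [518.8, 194.1, 334.5]
tool_rot: [-3.131, -0.196, -2.184]
force: [0.7, -1.0, -0.3]
width: 17.0
gripper_force: 59.6
clock: 9.02
eef_pos: [480.5, 139.0, 299.9]
tool_rot: [-3.125, 0.324, -2.177]
force: [0.1, 0.0, -2.5]
width: 17.4
gripper_force: 59.7
psi 54.9 phi 6.4 roll -0.9 lip [564.1 258.6 201.6]
t 9.02 tcp [480.5 139.  299.9] q [ 0.51  0.32 -0.9   2.04  0.13  0.62  2.11] w 17.4 F [ 0.1  0.  -2.5]
shift before turn [25.2 -0.5 21.7] turn deg [-0.86 -6.44  0.28] shift after turn [27.4 -1.  18.7]
```

View pics/g5.png

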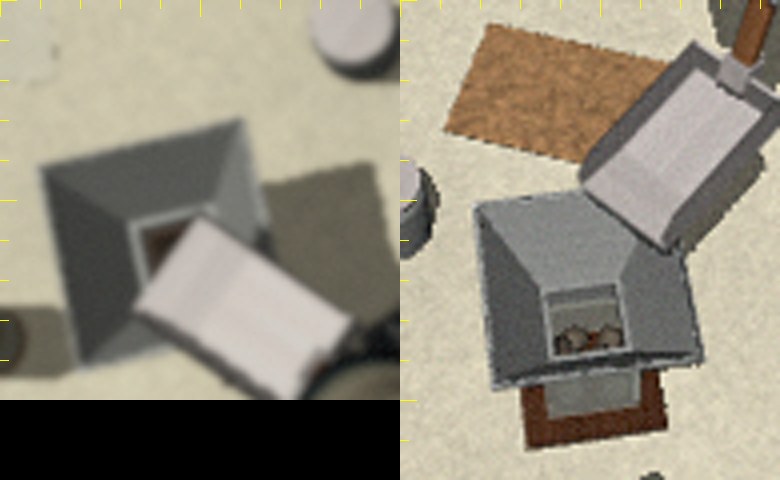

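The scoop is empty, nothing is caught in the funnel or lying on the bench, and stones are visible in the canister. I'll return the scoop to the mat.

```bash
python3 -m handwheel '[[[0,-3.2,0],[0.01,-0.01,0],1],[[0,-3.2,0],[0,-0.01,0],1],[[2.2,0,4.7],[0,-0.015,0],1],[[2.2,0,4.7],[0,-0.015,0],1],[[2.2,0,4.7],[0,-0.015,0],1]]'
python3 -m handwheel '[[[2.2,0,4.7],[0,-0.015,0],1],[[2.2,0,4.7],[0,-0.015,0],1],[[2.2,0,4.7],[0,-0.015,0],1],[[2.2,0,4.7],[0,0,0],1],[[2.2,0,4.7],[0,0,0],1]]'
python3 -m handwheel '[[[2.2,0,4.7],[0,0,0],1],[[2.2,0,4.7],[0,0,0],1],[[2.2,0,4.7],[0,0,0],1],[[2.2,0,4.7],[0,0,0],1],[[0,0,0],[0,0,0],1]]'
python3 - <<'E'
from h import *
pose();go([538,39.6,250],fwd(-12.5,25))
E
```

```text
clock: 9.53
eef_pos: [526.4, 90.4, 296.4]
tool_rot: [-3.13, 0.433, -2.455]
force: [-0.0, 1.3, -0.3]
width: 17.1
gripper_force: 59.1
clock: 9.95
eef_pos: [551.3, 53.6, 296.9]
tool_rot: [-3.129, 0.438, -2.908]
force: [-0.1, -0.2, -1.7]
width: 17.5
gripper_force: 59.0
clock: 10.37
eef_pos: [551.5, 58.2, 297.0]
tool_rot: [-3.131, 0.443, 3.022]
force: [-0.7, 0.0, -1.1]
width: 16.8
gripper_force: 59.2
psi -7.1 phi -0.4 roll -0.5 lip [706.8  39.  216.8]
t 10.37 tcp [551.5  58.2 297. ] q [-0.21  0.24 -0.06  2.09  0.46  0.43  0.79] w 16.8 F [-0.7  0.  -1.1]
shift before turn [ 30.2 -19.6  37.8] turn deg [1.81 0.42 5.11] shift after turn [ 28.1 -21.   38.7]
```

```bash
python3 - <<'E'
from h import *
f=np.array([np.cos(np.radians(-8)),np.sin(np.radians(-8)),0])
for z in (30,0):go(*pour(np.array([620,24,15.5+z])+75*f,-8,0))
E
```

```text
t 10.37 tcp [551.5  58.2 297. ] q [-0.21  0.24 -0.06  2.09  0.46  0.43  0.79] w 16.8 F [-0.7  0.  -1.1]
shift before turn [ 81.  -22.6 150.2] turn deg [-0.11  0.4   1.04] shift after turn [ 79.5 -24.3 150.7]
t 10.37 tcp [551.5  58.2 297. ] q [-0.21  0.24 -0.06  2.09  0.46  0.43  0.79] w 16.8 F [-0.7  0.  -1.1]
shift before turn [ 93.8 -22.3 177.3] turn deg [-0.11  0.4   1.04] shift after turn [ 92.2 -24.3 177.9]
```

```bash
python3 -m handwheel '[[[0,0.4,0.5],[0.010,-0.003,0.0188],1],[[0,0,0.5],[0.010,-0.003,0.0188],1],[[0,0,0],[0.010,-0.003,0.0188],1],[[0,0,0],[0.010,-0.003,0.0188],1],[[0,0,0],[0.010,-0.003,0.0188],1]]'
python3 -m handwheel '[[[0,0,0],[0.010,-0.003,0.0188],1],[[0,0,0],[0.010,-0.003,0.0188],1],[[0,0,0],[0.010,-0.003,0.0188],1],[[0,0,0],[0,0,0],1],[[0,0,0],[0,0,0],1]]'
python3 - <<'E'
from h import *
f=np.array([np.cos(np.radians(-8)),np.sin(np.radians(-8)),0])
pose();go(*pour(np.array([620,24,15.5])+75*f,-8,0))
E
```

```text
clock: 10.78
eef_pos: [544.3, 40.2, 207.9]
tool_rot: [-3.13, 0.432, 3.003]
force: [-0.2, -0.7, -1.1]
width: 17.4
gripper_force: 59.1
clock: 11.2
eef_pos: [541.5, 30.9, 168.1]
tool_rot: [-3.121, 0.431, 3.002]
force: [0.6, 0.5, -1.2]
width: 17.1
gripper_force: 59.1
psi -8.5 phi 0.3 roll -1.1 lip [695.4   8.3  86. ]
t 11.20 tcp [541.5  30.9 168.1] q [-0.09  0.47 -0.18  2.27  1.52  0.25 -0.27] w 17.1 F [ 0.6  0.5 -1.2]
shift before turn [31.9  5.4 63.7] turn deg [-1.18 -0.31 -0.  ] shift after turn [32.2  4.1 63.6]
```

Slowed by joint 5 flipping, as on the way in. I'll keep descending gently.

```bash
python3 -m handwheel '[[[-0.6,0,0],[0.005,0.001,0.010],1],[[-0.5,0,0],[0.005,0.001,0.010],1],[[0,0,0],[0.005,0.001,0.010],1],[[0,0,0],[0.005,0.001,0.010],1],[[0,0,0],[0,0,0],1]]'
python3 - <<'E'
from h import *
f=np.array([np.cos(np.radians(-8)),np.sin(np.radians(-8)),0])
pose();go(*pour(np.array([620,24,15.5])+75*f,-8,0))
E
```

```text
clock: 11.62
eef_pos: [540.9, 35.3, 122.9]
tool_rot: [-3.14, 0.431, 3.001]
force: [0.7, -0.3, -0.5]
width: 17.3
gripper_force: 59.1
psi -8.1 phi 0.3 roll -0.1 lip [694.9  13.5  40.8]
t 11.62 tcp [540.9  35.3 122.9] q [ 0.02  0.58 -0.33  2.31  1.95  0.35 -0.69] w 17.3 F [ 0.7 -0.3 -0.5]
shift before turn [11.9 -0.2 23.3] turn deg [-0.09 -0.32 -0.03] shift after turn [12.  -0.2 23.3]
```

```bash
python3 -m handwheel '[[[0,-0.3,0],[0.004,0,0.008],1],[[0,0,0],[0.004,0,0.008],1],[[0,0,0],[0.002,0,0.004],1],[[0,0,0],[0,0,0],1],[[0,0,0],[0,0,0],1]]'
python3 -m handwheel '[[[0,0,0],[0.001,0,0.0015],1],[[0,0,0],[0,0,0.0015],1],[[0,0,0],[0,0,0],1]]'
python3 -m handwheel '[[[0,0,0],[0.0005,0,0.001],1],[[0,0,0],[0.0005,0,0.001],1],[[0,0,0],[0,0,0],1]]'
python3 - <<'E'
from h import *
pose()
E
```

```text
clock: 12.03
eef_pos: [541.1, 35.1, 101.8]
tool_rot: [-3.139, 0.438, 3.001]
force: [-0.0, -0.5, -0.9]
width: 17.6
gripper_force: 59.1
clock: 12.28
eef_pos: [541.5, 35.2, 98.4]
tool_rot: [-3.139, 0.439, 3.001]
force: [0.0, 0.6, 0.6]
width: 16.9
gripper_force: 59.4
clock: 12.53
eef_pos: [541.5, 34.9, 97.9]
tool_rot: [-3.139, 0.442, 3.002]
force: [-10.3, -1.7, 21.3]
width: 16.9
gripper_force: 62.5
psi -8.1 phi -0.3 roll -0.2 lip [696.4  13.   17.6]
```

```bash
python3 -m handwheel '[[[0,0,0],[-0.0005,0,-0.0008],1],[[0,0,0],[0,0,0],0.6],[[0,0,0],[0,0,0],0],[[0,0,0],[0,0,0],0],[[0,0,0],[0,0,0],0]]'
python3 -m handwheel '[[[0,0,0],[0,0,0],0],[[0,0,0],[0,0,-0.015],0],[[0,0,0],[0,0,-0.02],0],[[0,0,0],[0,0,-0.03],0],[[0,0,0],[0,0,-0.03],0]]'
python3 -m handwheel '[[[0,0,0],[0,0,-0.03],0],[[0,0,0],[-0.01,0,-0.03],0],[[0,0,0],[-0.01,0,-0.03],0],[[0,0,0],[0,0,0],0]]'
python3 - <<'E'
from h import *
pose();S=np.array([549.5,-288,0]);go(S+[0,0,112+100],fwd(-19.5,0));go(S+[0,0,112+100],fwd(-19.5+90,0))
i=ctrl.get_image("top");j=ctrl.get_image("side")
a=crop(i,"",215,140,70,100,4);b=crop(j,"",205,160,90,150,3.7)
a=np.vstack([a,np.zeros((555-400,280,3),np.uint8)])
cv2.imwrite("pics/g6.png",np.hstack([a,b]))
E
```

```text
clock: 12.95
eef_pos: [541.3, 35.2, 96.5]
tool_rot: [-3.14, 0.438, 3.001]
force: [-0.2, 1.0, 0.4]
width: 65.2
gripper_force: 0.0
clock: 13.37
eef_pos: [502.8, 40.2, 177.8]
tool_rot: [-3.138, 0.436, 3.002]
force: [-0.5, -0.8, -0.4]
width: 85.5
gripper_force: 0.0
clock: 13.7
eef_pos: [495.4, 39.0, 231.9]
tool_rot: [-3.13, 0.447, 2.999]
force: [0.5, 0.1, -0.3]
width: 85.4
gripper_force: 0.0
psi -8.5 phi -0.6 roll -0.6 lip [650.6  16.1 152.3]
t 13.70 tcp [495.4  39.  231.9] q [-0.03  0.29 -0.29  2.31  1.1   0.31  0.1 ] w 85.4 F [ 0.5  0.1 -0.3]
shift before turn [ -81.7 -315.3   64.8] turn deg [ 1.9  25.61 10.98] shift after turn [-160.2 -290.2   19.9]
t 13.70 tcp [495.4  39.  231.9] q [-0.03  0.29 -0.29  2.31  1.1   0.31  0.1 ] w 85.4 F [ 0.5  0.1 -0.3]
shift before turn [ -81.7 -315.3   64.8] turn deg [-18.12  21.02 -77.42] shift after turn [ 290.2 -160.2   19.9]
```

View pics/g6.png

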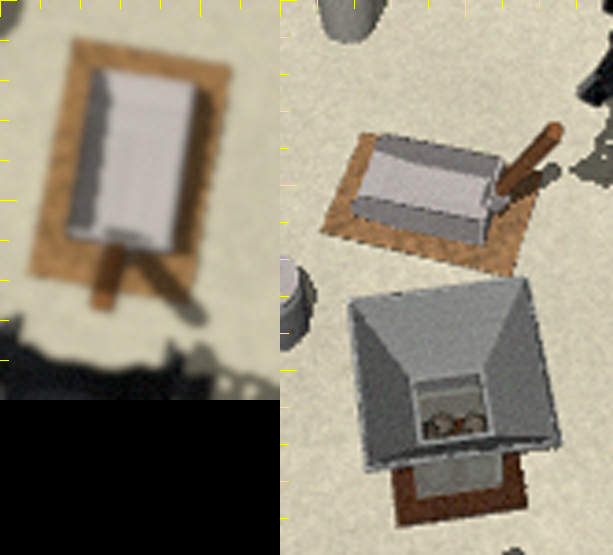

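The scoop is upright near the mat centre, empty and released, and the canister shows stones. On to the stopper.

```bash
python3 -m handwheel '[[[0.4,6.4,2.7],[-0.01,-0.02,0],0],[[0.5,6.4,2.7],[-0.01,-0.025,0],0],[[0.5,6.4,2.8],[-0.015,-0.03,0],0],[[0.5,6.4,2.8],[-0.015,-0.03,0],0],[[0,0,0],[-0.018,-0.033,0],0]]'
python3 -m handwheel '[[[0,0,0],[-0.018,-0.033,0],0],[[0,0,0],[-0.018,-0.033,0],0],[[0,0,0],[-0.018,-0.033,0],0],[[0,0,0],[-0.018,-0.033,0],0],[[0,0,0],[0,0,0],0]]'
python3 - <<'E'
from h import *
S=np.array([549.5,-287.8,0]);go(S+[0,0,93],fwd(-19.5,0))
E
```

```text
clock: 14.22
eef_pos: [528.6, -84.9, 245.6]
tool_rot: [-3.119, 0.177, 2.855]
force: [1.3, -0.3, 0.7]
width: 85.5
gripper_force: 0.0
clock: 14.63
eef_pos: [554.4, -241.7, 259.9]
tool_rot: [-3.109, 0.178, 2.845]
force: [-0.2, -1.0, -0.0]
width: 85.4
gripper_force: 0.0
t 14.63 tcp [ 554.4 -241.7  259.9] q [ 0.72  0.49 -0.55  1.78  0.42  0.79  1.25] w 85.4 F [-0.2 -1.  -0. ]
shift before turn [ 21.  -40.1 167.2] turn deg [-1.64 10.25  2.33] shift after turn [-10.7 -45.1 166.9]
```

```bash
python3 -m handwheel '[[[-0.8,5.2,1.2],[0,-0.02,0],0],[[-0.8,5.1,1.1],[-0.005,-0.023,0.01],0],[[0,0,0],[-0.005,-0.002,0.02],0],[[0,0,0],[0,0,0.03],0],[[0,0,0],[0,0,0],0]]'
python3 - <<'E'
from h import *
S=np.array([549.5,-287.8,0]);go(S+[0,0,93],fwd(-19.5,0))
E
```

```text
clock: 15.05
eef_pos: [547.8, -276.8, 195.6]
tool_rot: [3.138, -0.014, 2.813]
force: [-1.0, 0.7, -0.1]
width: 85.8
gripper_force: 0.0
t 15.05 tcp [ 547.8 -276.8  195.6] q [ 0.74  0.67 -0.53  1.64  0.39  0.96  1.32] w 85.8 F [-1.   0.7 -0.1]
shift before turn [ -6.5 -10.2 102.5] turn deg [ 0.21 -0.78  0.68] shift after turn [ -5.3  -9.8 102.6]
```

```bash
python3 -m handwheel '[[[0.2,-0.8,0.7],[-0.005,-0.01,0.012],0],[[0,0,0],[0,0,0.03],0],[[0,0,0],[0,0,0.03],0],[[0,0,0],[0,0,0.02],0],[[0,0,0],[0,0,0.01],0]]'
python3 -m handwheel '[[[0,0,0],[0,0,0],0],[[0,0,0],[0,0,0],0.5],[[0,0,0],[0,0,0],1],[[0,0,0],[0,0,0],1],[[0,0,0],[0,0,0],1]]'
python3 -m handwheel '[[[0,0,0],[0,0,0],1],[[0,0,0],[0,0,0],1],[[0,0,0],[0,0,0],1]]'
python3 - <<'E'
from h import *
S=np.array([549.5,-287.8,0]);go(S+[0,0,93],fwd(-19.5,0))
E
```

```text
clock: 15.47
eef_pos: [552.7, -287.0, 98.0]
tool_rot: [3.141, 0.007, 2.804]
force: [-1.3, -0.4, 0.2]
width: 85.7
gripper_force: 0.0
clock: 15.88
eef_pos: [555.6, -288.2, 102.5]
tool_rot: [3.14, 0.015, 2.803]
force: [-0.2, 0.0, 0.4]
width: 38.3
gripper_force: 0.0
clock: 16.13
eef_pos: [555.5, -288.5, 102.1]
tool_rot: [3.141, 0.015, 2.803]
force: [0.2, -0.7, 5.9]
width: 21.3
gripper_force: 58.9
t 16.13 tcp [ 555.5 -288.5  102.1] q [ 0.71  0.78 -0.46  1.7   0.48  0.75  1.25] w 21.3 F [ 0.2 -0.7  5.9]
shift before turn [ 6.  -1.4  9. ] turn deg [0.06 0.86 0.07] shift after turn [ 5.9 -1.4  9.1]
```

```bash
python3 -m handwheel '[[[0,0,0],[0,0,-0.015],1],[[0,0,0],[0,0,-0.035],1],[[0,0,0],[0,0,-0.035],1],[[0,0,0],[0,0,-0.04],1],[[0,0,0],[0,0,-0.04],1]]'
python3 -m handwheel '[[[0,0.8,0],[0,0.02,-0.02],1],[[0,0,0],[0,0.03,0],1],[[0,0,0],[0,0.03,0],1],[[0,0,-3],[-0.001,0.038,0],1],[[0,0,-3],[-0.001,0.038,0],1]]'
python3 - <<'E'
from h import *
T=fwd(15.6,0);go(TH+[0,0,210]-5.9*T[:,0],T)
E
```

```text
clock: 16.55
eef_pos: [551.8, -286.8, 266.9]
tool_rot: [3.139, 0.011, 2.803]
force: [0.9, -0.7, -2.4]
width: 21.1
gripper_force: 58.5
clock: 16.97
eef_pos: [604.3, -139.5, 286.0]
tool_rot: [3.14, -0.001, 2.908]
force: [0.7, 0.1, -0.7]
width: 21.0
gripper_force: 58.7
t 16.97 tcp [ 604.3 -139.5  286. ] q [ 0.54  0.59 -0.6   1.52  0.35  1.14  1.21] w 21.0 F [ 0.7  0.1 -0.7]
shift before turn [118.3 397.3 -13.3] turn deg [  0.09  -0.05 -28.98] shift after turn [-89.  404.9 -14. ]
```

```bash
python3 -m handwheel '[[[0,0,-5.8],[0.008,0.037,-0.002],1],[[0,0,-5.8],[0.005,0.037,-0.002],1],[[0,0,-5.8],[0.001,0.037,-0.002],1],[[0,0,-5.8],[-0.002,0.037,-0.002],1],[[0,0,-5.8],[-0.005,0.037,-0.002],1]]'
python3 -m handwheel '[[[0,0,0],[-0.009,0.037,0],1],[[0,0,0],[-0.009,0.037,0],1],[[0,0,0],[-0.009,0.037,0],1],[[0,0,0],[-0.009,0.037,0],1],[[0,0,0],[-0.005,0.02,0],1]]'
python3 - <<'E'
from h import *
T=fwd(15.6,0);go(TH+[0,0,210]-5.9*T[:,0],T)
E
```

```text
clock: 17.38
eef_pos: [602.7, 47.9, 296.3]
tool_rot: [3.14, -0.001, -2.865]
force: [1.2, -0.5, -1.4]
width: 21.0
gripper_force: 58.7
clock: 17.8
eef_pos: [595.5, 225.2, 296.9]
tool_rot: [3.136, -0.0, -2.864]
force: [0.3, 1.2, 0.3]
width: 20.9
gripper_force: 58.6
t 17.80 tcp [595.5 225.2 296.9] q [ 0.01  0.63 -0.73  1.46  0.43  1.21  1.08] w 20.9 F [0.3 1.2 0.3]
shift before turn [ 0.4 51.2 -2.8] turn deg [ 0.34 -0.02  0.32] shift after turn [ 0.7 51.2 -3.1]
```

```bash
python3 -m handwheel '[[[0.3,0,0.3],[0,0.02,0],1],[[0,0,0],[0,0.02,0],1],[[0,0,0],[0,0.011,0],1],[[0,0,0],[0,0,0],1],[[0,0,0],[0,0,0],1]]'
python3 - <<'E'
from h import *
T=fwd(15.6,0);go(TH+[0,0,210]-5.9*T[:,0],T)
s=ctrl.read_state();C=R.from_euler('xyz',s["tool_rot"]).as_matrix()
j=ctrl.get_image("side");i=ctrl.get_image("top")
c=s["eef_pos"]+5.9*C[:,0];foot=s["eef_pos"][2]+19-121
hsv=cv2.cvtColor(j["pixels"],cv2.COLOR_RGB2HSV)
u,v=proj(j,[c[0],c[1],foot+34]);u,v=int(u),int(v);print("collar px",u,v,"foot",foot)
for dz in(2,15,34,50,70,90):
    w=proj(j,[c[0],c[1],foot+dz]);print(dz,np.round(w,1),j["pixels"][int(w[1]),int(w[0])],hsv[int(w[1]),int(w[0])])
m=(hsv[:,:,0]>5)&(hsv[:,:,0]<20)&(hsv[:,:,1]>70)
for r in range(v-25,v+32,2):
    cs=np.flatnonzero(m[r,u-35:u+35])+u-35;print(r,(cs.min(),cs.max(),len(cs)) if len(cs) else None,end=" ")
print()
# predicted silhouette of collar and plug
for n,h,zs in(("collar",28,(30,38)),("plug",23,(7,30)),("stem",11,(38,100))):
    q=np.array([proj(j,[*(c[:2]+h*(sx*C[:2,0]+sy*C[:2,1])),foot+z]) for sx in(-1,1) for sy in(-1,1) for z in zs]);print(n,q.min(0).round(1),q.max(0).round(1))
E
```

```text
clock: 18.22
eef_pos: [584.0, 267.9, 296.6]
tool_rot: [-3.137, -0.001, -2.874]
force: [0.5, -1.1, -0.6]
width: 21.3
gripper_force: 58.6
t 18.22 tcp [584.  267.9 296.6] q [-0.08  0.64 -0.72  1.44  0.43  1.22  1.  ] w 21.3 F [ 0.5 -1.1 -0.6]
shift before turn [ 1.1  7.  -3.4] turn deg [-0.24 -0.03 -0.26] shift after turn [ 1.1  7.  -3.4]
collar px 249 242 foot 194.58931765951826
2 [250.1 248.8] [126  99  69] [ 16 115 126]
15 [250.  246.2] [128 101  71] [ 16 114 128]
34 [249.9 242.3] [75 56 42] [ 13 112  75]
50 [249.8 239. ] [79 62 45] [ 15 110  79]
70 [249.7 234.7] [49 37 26] [ 14 120  49]
90 [249.5 230.2] [ 7  4 13] [130 177  13]
217 (np.int64(218), np.int64(272), 15) 219 (np.int64(217), np.int64(271), 22) 221 (np.int64(216), np.int64(271), 29) 223 (np.int64(220), np.int64(270), 32) 225 (np.int64(227), np.int64(269), 26) 227 (np.int64(235), np.int64(269), 22) 229 (np.int64(247), np.int64(268), 14) 231 (np.int64(253), np.int64(267), 15) 233 (np.int64(238), np.int64(267), 25) 235 (np.int64(238), np.int64(259), 22) 237 (np.int64(239), np.int64(260), 22) 239 (np.int64(239), np.int64(260), 22) 241 (np.int64(239), np.int64(261), 23) 243 (np.int64(239), np.int64(261), 23) 245 (np.int64(239), np.int64(261), 23) 247 (np.int64(240), np.int64(261), 22) 249 (np.int64(240), np.int64(261), 22) 251 (np.int64(240), np.int64(259), 20) 253 (np.int64(242), np.int64(259), 18) 255 (np.int64(244), np.int64(244), 1) 257 None 259 None 261 None 263 None 265 None 267 None 269 None 271 None 273 (np.int64(251), np.int64(254), 4) 
collar [237.6 230.9] [262.5 254.2]
plug [239.9 234.5] [260.2 256.7]
stem [244.3 223.6] [254.8 245.8]
```

```bash
python3 -m handwheel '[[[-0.2,0,-0.25],[0.0005,0.007,0],1],[[0,0,0],[0,0,0.02],1],[[0,0,0],[0,0,0.03],1],[[0,0,0],[0,0,0.03],1],[[0,0,0],[0,0,0.01],1]]'
python3 -m handwheel '[[[0,0,0],[0,0,0],1],[[0,0,0],[0,0,0],1]]'
python3 - <<'E'
from h import *
T=fwd(15.6,0);go(TH+[0,0,72]-6.5*T[:,0],T)
E
```

```text
clock: 18.73
eef_pos: [580.2, 272.2, 202.7]
tool_rot: [-3.14, -0.006, -2.872]
force: [0.3, -1.2, -1.7]
width: 21.0
gripper_force: 58.6
clock: 18.9
eef_pos: [582.2, 275.0, 207.4]
tool_rot: [3.141, 0.0, -2.871]
force: [0.4, 0.1, -0.1]
width: 21.2
gripper_force: 58.7
t 18.90 tcp [582.2 275.  207.4] q [-0.1   0.72 -0.68  1.55  0.5   1.05  0.93] w 21.2 F [ 0.4  0.1 -0.1]
shift before turn [ 0.7 -0.3 45.4] turn deg [ 0.05  0.02 -0.1 ] shift after turn [ 0.7 -0.3 45.4]
```

Aligned within 1 mm. I'll go down gently and watch the force.

```bash
python3 -m handwheel '[[[0,0,0],[0.0005,0,0.006],1],[[0,0,0],[0,0,0.006],1],[[0,0,0],[0,0,0.006],1],[[0,0,0],[0,0,0],1]]'
python3 -m handwheel '[[[0,0,0],[0,0,0.003],1],[[0,0,0],[0,0,0.003],1],[[0,0,0],[0,0,0.003],1],[[0,0,0],[0,0,0],1]]'
python3 - <<'E'
from h import *
T=fwd(15.6,0);go(TH+[0,0,72]-6.5*T[:,0],T)
E
```

```text
clock: 19.23
eef_pos: [580.9, 274.4, 188.1]
tool_rot: [-3.141, -0.001, -2.87]
force: [0.1, -0.3, -1.1]
width: 21.0
gripper_force: 58.7
clock: 19.57
eef_pos: [581.0, 274.7, 179.3]
tool_rot: [3.142, -0.001, -2.87]
force: [-0.3, 0.2, -0.6]
width: 21.2
gripper_force: 58.7
t 19.57 tcp [581.  274.7 179.3] q [-0.11  0.75 -0.66  1.58  0.52  0.99  0.91] w 21.2 F [-0.3  0.2 -0.6]
shift before turn [-0.6 -0.3 17.3] turn deg [ 0.   -0.05 -0.05] shift after turn [-0.6 -0.3 17.3]
```

```bash
python3 -m handwheel '[[[0,0,0],[0,0,0.004],1],[[0,0,0],[0,0,0.004],1],[[0,0,0],[0,0,0.004],1],[[0,0,0],[0,0,0],1]]'
python3 -m handwheel '[[[0,0,0],[0,0,0.002],1],[[0,0,0],[0,0,0.0015],1],[[0,0,0],[0,0,0],1],[[0,0,0],[0,0,0],1]]'
python3 -m handwheel '[[[0,0,0],[0,0,0.001],1],[[0,0,0],[0,0,0.001],1],[[0,0,0],[0,0,0],1]]'
```

```text
clock: 19.9
eef_pos: [580.8, 274.5, 166.8]
tool_rot: [-3.141, -0.002, -2.87]
force: [0.3, 0.3, -1.1]
width: 21.2
gripper_force: 58.7
clock: 20.23
eef_pos: [581.3, 275.0, 164.4]
tool_rot: [3.141, 0.0, -2.87]
force: [-0.3, 0.5, -2.8]
width: 21.2
gripper_force: 58.7
clock: 20.48
eef_pos: [581.4, 275.0, 162.5]
tool_rot: [3.141, 0.0, -2.87]
force: [-0.2, 0.9, -0.6]
width: 21.1
gripper_force: 58.6
```

```bash
python3 -m handwheel '[[[0,0,0],[0,0,0.001],1],[[0,0,0],[0,0,0.001],1],[[0,0,0],[0,0,0],1]]'
python3 -m handwheel '[[[0,0,0],[0,0,0.001],1],[[0,0,0],[0,0,0.001],1],[[0,0,0],[0,0,0],1]]'
```

```text
clock: 20.73
eef_pos: [581.5, 275.0, 162.3]
tool_rot: [-3.141, 0.001, -2.87]
force: [-3.1, -3.0, 9.8]
width: 21.0
gripper_force: 59.8
clock: 20.98
eef_pos: [581.5, 275.0, 162.2]
tool_rot: [-3.141, 0.002, -2.871]
force: [-5.9, -4.2, 21.6]
width: 21.1
gripper_force: 61.1
```

Contact came at exactly the predicted home height, TCP z 162. I'll release and back away.

```bash
python3 -m handwheel '[[[0,0,0],[0,0,-0.0015],1],[[0,0,0],[0,0,0],0.5],[[0,0,0],[0,0,0],0],[[0,0,0],[0,0,0],0],[[0,0,0],[0,0,0],0]]'
python3 -m handwheel '[[[0,0,0],[0,0,0],0],[[0,0,0],[0,0,-0.02],0],[[0,0,0],[0,0,-0.03],0],[[0,0,0],[0,0,-0.04],0],[[0,0,0],[0,0,-0.04],0]]'
python3 -m handwheel '[[[0,0,0],[0.04,0,0],0],[[0,0,0],[0.04,0,0],0],[[0,0,0],[0.04,0,0],0],[[0,0,0],[0.03,0,0],0],[[0,0,0],[0,0,0],0]]'
python3 - <<'E'
from h import *
s=ctrl.get_image("side");t=ctrl.get_image("top")
# stem top (home: z=190) : predicted vs wood mask
for d in(s,t):
    hsv=cv2.cvtColor(d["pixels"],cv2.COLOR_RGB2HSV);m=((hsv[:,:,0]>5)&(hsv[:,:,0]<20)&(hsv[:,:,1]>70)).astype(np.uint8)
    q=np.array([proj(d,[TH[0],TH[1],z]) for z in(128,160,190)]).round(1)
    n,l,st,ce=cv2.connectedComponentsWithStats(m);k=l[int(q[1][1]),int(q[1][0])]
    print("axis px z128,160,190",q.tolist(),"blob",k,st[k],ce[k].round(1))
    x,y,w,h,_=st[k]
    if k:
        for r in range(y,y+h,3):
            c=np.flatnonzero(l[r]==k);print(r,c.min(),c.max(),end="; ")
        print()
E
```

```text
clock: 21.4
eef_pos: [581.2, 274.9, 159.5]
tool_rot: [3.141, -0.0, -2.87]
force: [-0.5, 0.7, 0.1]
width: 68.5
gripper_force: 0.0
clock: 21.82
eef_pos: [580.6, 274.5, 290.3]
tool_rot: [3.141, -0.002, -2.87]
force: [0.9, 0.2, -0.2]
width: 85.3
gripper_force: 0.0
clock: 22.23
eef_pos: [430.4, 232.8, 289.8]
tool_rot: [-3.138, -0.005, -2.866]
force: [1.0, 0.1, -0.1]
width: 85.6
gripper_force: 0.0
axis px z128,160,190 [[251.3, 263.7], [251.1, 258.0], [250.9, 252.3]] blob 235 [240 249  22  31 464] [250.6 265.9]
249 247 253; 252 246 254; 255 247 254; 258 247 254; 261 240 259; 264 241 260; 267 241 260; 270 241 260; 273 242 261; 276 242 261; 279 242 244; 
axis px z128,160,190 [[152.5, 191.7], [149.9, 190.2], [147.4, 188.7]] blob 13 [142 181  25  25 482] [153.9 192.6]
181 157 162; 184 144 163; 187 142 164; 190 142 164; 193 143 165; 196 144 166; 199 144 166; 202 145 161; 205 146 147;
```

```bash
python3 -c "
from cell import ctrl
print(ctrl.finish_job())"
```

```text
the job is handed in; nothing more can be done
None
```

I handed the job in at about 22 s of the 67 s allowed; the hand-in gave no verdict. The scoop was seen empty and upright on its mat, the stopper stands fully home and released, and no bystander was approached. Stones are visible in the canister and none outside it, though I couldn't count all seven inside.

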